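Lock the etching-chemicals chest

TASK

The chemicals chest is closed by a flat-bowed key whose long tongue swings under a hooked keeper. Gently rock that key to seat the lock: turn it clockwise until the tongue has passed right under the keeper and about 30 degrees beyond, then turn it back until the tongue lies squarely under the keeper, and let go. Leave the ring-shaped key of the cash tin alone.

Things in the scene. Friction and masses are not known exactly. Their poses are not given: they have to be found in the camera images.
- key_grip (a point): Centre of the flat steel bow of the key in the chest's lock: an upright plate 40 mm wide, 10 thick, 34 tall, on a captive shank 10 mm across. On the turning axis, half-way up the bow, 162 mm above the table. Axes turn with the key: x along the width and along the tongue, y through the thickness (pinch along y), z up. Keeper and tongue end 30 mm or more below this point.
- key (a joint): Angle of the chest's key, rad, positive counter-clockwise seen from above. 0: its tongue (flat steel bar 16 mm wide, reaching 66 mm from the axis, in line with the bow) points squarely under the keeper. Starts at 0.65 to 1.05. Stops at -0.7 and 1.2. Stiff (0.06 N m), stays where left. The grey steel chest, 150 x 210 x 110 mm tall, is fixed to the table.
- keeper (a point): Top centre of the fixed dark steel keeper on the chest's lid, a hook 30 mm wide and 24 mm long, open towards the key and at both sides, 65 mm from the key's axis, 130 mm above the table. The tongue's end passes freely under it; the lock is engaged with the tongue in the middle.
- tin_ring (a point): Point on the side of the 32 mm ring bow of the other key, 13 mm off its turning axis, 142 mm above the table; the ring's top is at 158 mm. It sits in the round lock of a fixed grey cash tin (156 x 196 x 105 mm tall). To be left alone.

How it is judged (in metres and radians):
On the way:
1. the chest's key has been turned clockwise under the keeper and at least 20 degrees (0.35 rad) beyond (value of joint key below -0.35 rad), for 0.1 s.
At the end, for the whole second after the job is handed in: The chest's tongue lies under the keeper, within 12 degrees (0.21 rad) of square, and the key is at rest (value of joint key between -0.21 and 0.21 rad and velocity of joint key between -0.05 and 0.05 rad/s); the robot touches nothing.
It fails at once if the cash tin's key is turned (its ring moves more than 5 mm) (distance of tin_ring from where it was at the start of the episode above 0.005 m).
It fails at once if the chest's key is jerked (faster than 8 rad/s) (velocity of joint key above 8 rad/s or velocity of joint key below -8 rad/s).
It also fails if it takes over 40 s, if anything falls off the work surface, if the arm or the gripper's body presses on something with over 40 N, if the wrist force passes 120 N, or if a joint passes its speed limit or range.

ROBOT

A 6-joint arm with a two-finger parallel gripper is mounted at the origin on the work surface. World frame = base frame: x ahead of the robot, y to its left, z up, the work surface at z = 0. Lengths are in m, angles in degrees, forces in N, time in s.
With the tool pointing down it reaches from about 0.375 to 0.9 m from the base axis. Payload 3.1 kg.
Tool frame: the origin (TCP) lies midway between the tips of the shut fingers; the grasp point (between the pads) lies bot.hold_point_z behind it (bot.hold_point_z is the distance from the TCP to the grasp point, in m); z points along the fingers, y is the direction in which the jaws open and shut (so a half turn about z gives the same grasp; the last joint's range is limited). The gripper opens to 87 mm and grips with 3 to 60 N. Pads are 19 mm wide; open, the fingers measure 117 mm over their backs; the gripper's body (75 mm by 190 mm) begins 51 mm behind the grasp point.
Start: joints at [61.851, 30.224, 82.088, -0, 67.689, -10.227], TCP at [0.192, 0.595, 0.223] pointing down, gripper open.
Joint ranges: [-176.69, 176.69], [-43.24, 126.21], [12.49, 139.97], [-82, 262], [0, 151.66], [-163.58, 163.58]. Speed limits (degrees/s): [159.86, 159.86, 180, 180, 180, 180].

INTERFACE

Orientations are given as a 3x3 rotation matrix whose columns are the frame's x, y, z axes.
In Python, from rig import bot, vision gives the robot as it stands.
- The arm moves only by the shell command python3 -m inch 'ROWS'. ROWS is JSON, a list of rows, each a list of 5 numbers: the finger opening in mm, from 0 to 87, then the shift along the tool's x, y, z in mm, then the turn about the tool's z in rad. In form: [[hand, dx, dy, dz, roll], ...]. A call has 1 to 8 rows; each row is the pose to reach, as a shift and turn from the pose measured when the call began, along the tool's axes at that moment; what a row does not reach only later rows make up. A row lasts 1/10 s, in which the tool goes at most 50 mm and 8.59 degrees, less where a joint would pass 70% of its speed; a pose out of reach is approached as far as the arm can. A call with a gripper value outside its range is refused whole. The fingers move at their own pace and stop on an object; the grip force is fixed at half the most. Time passes only in rows, so rows that repeat a pose let the fingers close. It gives the time, the measured TCP pose, the force and the opening at its end, in the units of the state.
- bot.read_state(): the state, without advancing time (a new reading comes with each control period).
- vision.capture(name): name is "side" or "top" or "wrist"; returns (picture, depth): 400x640x3 uint8, red, green, blue; 400x640 float32, m along the optical axis (not along the pixel's ray), 0 where there is no reading.
- vision.camera_model(name): a dict with "intrinsics" (3x3 intrinsics, pixels), "dist" ([k1, k2, p1, p2, k3] as OpenCV has them; the pictures are not rectified), "camera_from_world" (4x4, takes a point from world to camera coordinates). Camera axes: x right, y down, z forward; pixel columns grow to the right and rows downward; lengths in m; the calibration is good to about 2 mm. A picture is of the moment at which its call begins: read the wrist's pose just before it. camera_model takes no time and is no camera call; for the wrist camera it gives the pose at the moment of the call.
- bot.hand_in(): hands the job in, once; it reports no verdict.
The state is a dict: "time_s": time; "joint_positions": joint angles; "qvel": joint speeds; "tau": joint torques, N m; "position": TCP position; "tcp_rot": TCP orientation; "force": force on the tool from outside, world axes, zero at the start; "moment": the same for the moment, N m; "opening": opening from 0.0 (shut) to 1.0 (fully open).
Only numpy, scipy, OpenCV 4.12 (cv2) and the standard library are available. Lean on these libraries where they do the work, as an engineer would, in place of code of your own. Each camera call takes 0.05 s, during which the arm holds its last target. There are 200 camera calls.

## Working session

There is one attempt and no reset: what is moved stays moved. The work goes in short steps, Python scripts to look and compute and a shell command to move; the robot and the scene stay as the last step left them, time stands still between calls to the robot, and variables do not carry over. Pictures are saved under pics/ and viewed, about 8 in all and at most 12, crops included, and the job is handed in when it is done.

```bash
mkdir -p pics; python3 - <<'E'
from rig import bot, vision
import cv2
s=bot.read_state();print(s['time_s'],s['position'],s['tcp_rot'],s['opening'],bot.hold_point_z)
import numpy as np
for n in('side','top','wrist'):
    m=vision.camera_model(n);p,d=vision.capture(n);cv2.imwrite(f'pics/{n}0.png',p[:,:,::-1]);np.savez(f'pics/{n}0.npz',p=p,d=d,K=m['intrinsics'],D=m['dist'],T=m['camera_from_world'])
    T=np.array(m['camera_from_world']);print(n,-T[:3,:3].T@T[:3,3],T[2,:3],m['intrinsics'])
E
```

```text
0.0 [0.19196325 0.59402794 0.22158137] [[-9.51462507e-01  3.07763088e-01 -9.89586998e-04]
 [ 3.07764474e-01  9.51460663e-01 -1.90669858e-03]
 [ 3.54741657e-04 -2.11871194e-03 -9.99997693e-01]] 1.0009170594856862 0.0187
side [0.29982032 0.38457699 0.63100555] [ 0.42457195 -0.598185   -0.67964209] [[374.26286216   0.         324.7140897 ]
 [  0.         374.26286216 209.06910462]
 [  0.           0.           1.        ]]
top [ 0.36541328 -0.00578041  1.1699306 ] [ 0.18466178  0.01065056 -0.98274442] [[470.6547083    0.         320.03395472]
 [  0.         470.6547083  193.04006492]
 [  0.           0.           1.        ]]
wrist [0.11974371 0.61945076 0.38329128] [ 0.26652605 -0.08836859 -0.95976813] [[358.85338103   0.         326.14031594]
 [  0.         358.85338103 195.6478874 ]
 [  0.           0.           1.        ]]
```

View pics/top0.png

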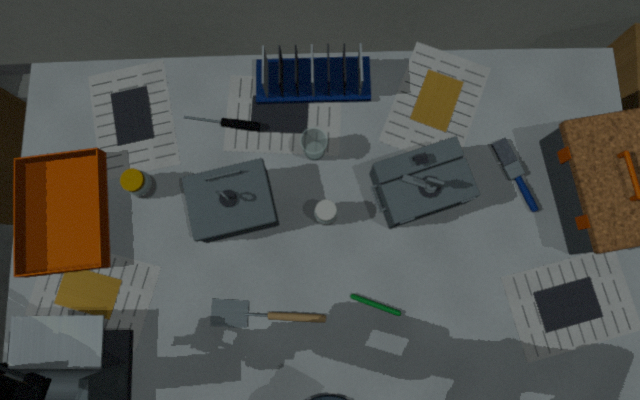

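View pics/side0.png

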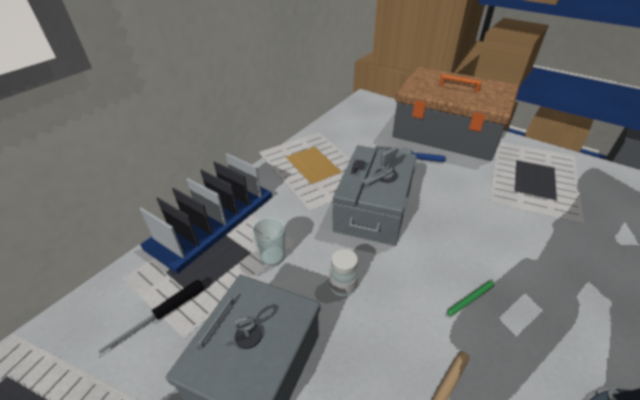

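```bash
python3 - <<'E'
import cv2,numpy as np
a=cv2.imread('pics/top0.png')[130:230,360:490];b=cv2.imread('pics/side0.png')[140:215,330:430]
a=cv2.resize(a,(780,600),interpolation=cv2.INTER_CUBIC)[:,:,:]
a=cv2.resize(a,(442,340));b=cv2.resize(b,(453,340),interpolation=cv2.INTER_CUBIC)
a=cv2.convertScaleAbs(a[:,:347+95][:, :],alpha=1.6);b=cv2.convertScaleAbs(b,alpha=1.6)
cv2.imwrite('pics/c1.png',np.vstack([cv2.resize(a,(390,300)),cv2.resize(b,(390,292))]))
E
```

```text
(no output)
```

View pics/c1.png

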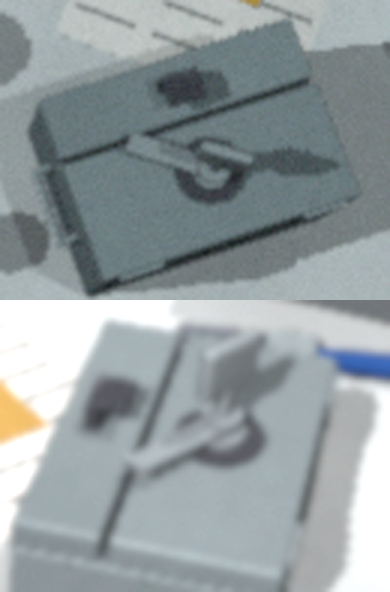

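```bash
cat > h.py <<'E'
import cv2,numpy as np
def cast(K,D,T,uv,z):
    T=np.array(T);R=T[:3,:3];c=-R.T@T[:3,3]
    n=cv2.undistortPoints(np.array([[uv]],float),np.array(K),np.array(D))[0,0]
    d=R.T@np.array([n[0],n[1],1]);return c+d*(z-c[2])/d[2]
E
python3 - <<'E'
from h import *
for n,L in (('top',[('bowA',(425,177.7),.179),('bowB',(443.3,183.3),.179),('mid',(434,180.5),.179),('ros',(430.7,188.3),.113),('tip',(402.7,178.3),.118),('keep',(422.3,159),.13)]),
 ('side',[('bowA',(330+203/3.9,140+52/3.9),.179),('bowB',(330+258/3.9,140+32/3.9),.179),('ros',(330+225/3.9,140+138/3.9),.113),('tip',(330+132/3.9,140+162/3.9),.118),('keep',(330+112/3.9,140+90/3.9),.13)])):
    f=np.load(f'pics/{n}0.npz')
    for k,uv,z in L: print(n,k,cast(f['K'],f['D'],f['T'],uv,z).round(4), f['d'][int(uv[1]),int(uv[0])])
E
```

```text
top bowA [ 0.5797 -0.2218  0.179 ] 1.0774896
top bowB [ 0.5664 -0.2604  0.179 ] 1.0106691
top mid [ 0.573  -0.2407  0.179 ] 1.0126915
top ros [ 0.5688 -0.2476  0.113 ] 1.0591334
top tip [ 0.5927 -0.184   0.118 ] 1.0693299
top keep [ 0.634  -0.2291  0.13  ] 1.0722209
side bowA [ 0.5825 -0.2243  0.179 ] 0.7970943
side bowB [ 0.567  -0.2585  0.179 ] 1.0995315
side ros [ 0.5713 -0.2437  0.113 ] 0.8363961
side tip [ 0.6011 -0.1884  0.118 ] 0.811857
side keep [ 0.6379 -0.226   0.13  ] 0.85111403
```

```bash
python3 -m inch '[[87,0,0,-50,0.1],[87,-34,-37,-60,0.2],[87,-68,-74,-60,0.3],[87,-102,-111,-60,0.4],[87,-136,-148,-60,0.5],[87,-170,-185,-60,0.6],[87,-204,-222,-60,0.7],[87,-238,-259,-60,0.8]]'
cat > g.py <<'E'
import sys,numpy as np
from rig import bot
s=bot.read_state();R=np.array(s['tcp_rot']);p=np.array(s['position'])
t=np.array([float(v) for v in sys.argv[1:4]]);yaw=np.degrees(np.arctan2(R[1,0],R[0,0]))
r=yaw-float(sys.argv[4]);r=(r+180)%360-180
print(s['time_s'],p.round(4),'yaw x',yaw.round(1),'shift mm',(R.T@(t-p)*1000).round(1),'roll',np.radians(r).round(3),'F',np.round(s['force'],1),'M',np.round(s['moment'],2),'open mm',87*s['opening'],'q',np.round(s['joint_positions'],0))
E
python3 g.py .573 -.241 .28 68.5
```

```text
time_s: 0.95
position: [0.3379, 0.2752, 0.2821]
tcp_rot: [[-0.439, 0.899, -0.001], [0.899, 0.439, -0.001], [-0.001, -0.001, -1.0]]
force: [0.5, 0.1, 0.5]
opening: 1.003
0.95 [0.3379 0.2752 0.2821] yaw x 116.0 shift mm [-567.   -15.4    2.8] roll 0.83 F [0.5 0.1 0.5] M [-0.04 -0.01  0.01] open mm 87.28312368055094 q [ 24.  11. 103.  -0.  66.  -2.]
```

```bash
python3 -m inch '[[87,-50,-1,0,0.1],[87,-100,-3,0,0.2],[87,-150,-4,0,0.3],[87,-200,-5,0,0.4],[87,-250,-7,0,0.5],[87,-300,-8,0,0.6],[87,-350,-10,0,0.7],[87,-400,-11,0,0.83]]' >/dev/null
python3 g.py .573 -.241 .28 68.5
```

```text
1.75 [ 0.503  -0.0893  0.2825] yaw x 68.2 shift mm [-114.8  121.4    2.6] roll -0.006 F [ 0.7  0.7 -0.1] M [-0.06  0.03 -0.01] open mm 86.77685306608275 q [-23.  17.  94.  -0.  69.  -1.]
```

```bash
python3 -m inch '[[60,-30,30,0,0],[60,-60,62,0,0],[60,-90,93,0,0],[60,-115,121,2,0],[60,-115,121,2,0]]' >/dev/null
python3 g.py .573 -.241 .162 68.5
python3 - <<'E'
from h import *
from rig import vision
m=vision.camera_model('wrist');p,d=vision.capture('wrist')
np.savez('pics/w1.npz',p=p,d=d,K=m['intrinsics'],D=m['dist'],T=m['camera_from_world'])
T=np.array(m['camera_from_world'])
for q in ((.573,-.241,.162),(.635,-.2275,.13)): print(cv2.projectPoints(np.array([q]),cv2.Rodrigues(T[:3,:3])[0],T[:3,3],np.array(m['intrinsics']),np.array(m['dist']))[0])
cv2.imwrite('pics/w1.png',cv2.convertScaleAbs(p[:,:,::-1],alpha=1.5))
E
```

```text
2.25 [ 0.5742 -0.2461  0.2795] yaw x 67.9 shift mm [  4.6  -3.2 117.4] roll -0.01 F [-0.6 -0.3  0.3] M [-0.06  0.05  0.02] open mm 61.54822380740906 q [-33.  27.  78.  -0.  75. -11.]
[[[321.67975379 186.63196401]]]
[[[382.46229248 136.99256683]]]
```

View pics/w1.png

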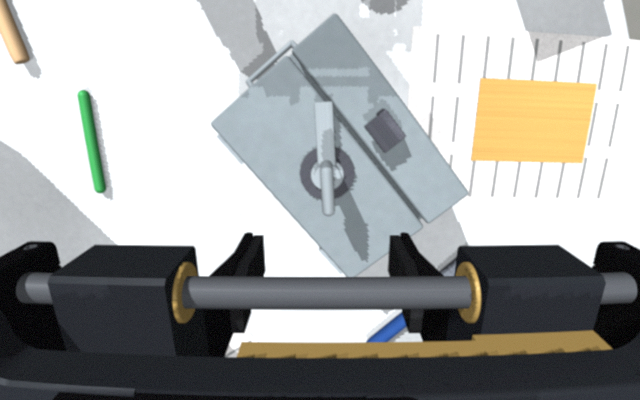

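```bash
python3 - <<'E'
from h import *
f=np.load('pics/w1.npz')
P=lambda uv,z:cast(f['K'],f['D'],f['T'],uv,z)
c=P((327,172),.112);b1=P((325.5,164),.179);b2=P((328.5,213.5),.179);t=P((324,102),.118);k=P((385,130),.128)
s1=P((292,57),.11);s2=P((430,221),.11);e1=P((213,124),.11);e2=P((337,15),.11)
for n,v in zip('ros b1 b2 bmid tip keep'.split(),(c,b1,b2,(b1+b2)/2,t,k)):print(n,v.round(4))
A=lambda a,b:(np.degrees(np.arctan2(*(b-a)[1::-1])),np.linalg.norm(b-a).round(4))
print('bow',A(b2,b1),'tongue',A(c,t),'keep',A(c,k),'seam',A(s1,s2),'edge',A(e1,e2))
E
```

```text
ros [ 0.5774 -0.242   0.112 ]
b1 [ 0.5841 -0.2218  0.179 ]
b2 [ 0.5716 -0.2587  0.179 ]
bmid [ 0.5779 -0.2403  0.179 ]
tip [ 0.5991 -0.1816  0.118 ]
keep [ 0.6393 -0.223   0.128 ]
bow (np.float64(71.27114393943505), np.float64(0.0389)) tongue (np.float64(70.28969138257001), np.float64(0.0644)) keep (np.float64(17.086102212833868), np.float64(0.0667)) seam (np.float64(-71.08695777844856), np.float64(0.2019)) edge (np.float64(17.001895241466528), np.float64(0.1455))
```

```bash
python3 g.py .5768 -.241 .1433 70.5
```

```text
2.3 [ 0.5728 -0.2431  0.2794] yaw x 68.0 shift mm [  3.6   3.1 136.1] roll -0.044 F [-0.5  1.1  0.5] M [-0.12  0.07 -0.01] open mm 60.91863310213365 q [-33.  27.  79.  -0.  75. -11.]
```

```bash
python3 -m inch '[[60,3,3,0,-0.04],[60,3,3,40,-0.04],[60,3,3,75,-0.04],[60,3,3,105,-0.04],[60,3,3,125,-0.04],[60,3,3,136,-0.04],[60,3,3,136,-0.04]]' >/dev/null
python3 g.py .5768 -.241 .1433 70.5
python3 - <<'E'
from h import *
from rig import vision
p,d=vision.capture('wrist')
cv2.imwrite('pics/w2.png',cv2.convertScaleAbs(p[:,:,::-1],alpha=1.5))
E
```

```text
3.0 [ 0.5751 -0.2398  0.142 ] yaw x 70.3 shift mm [-0.6  2.  -1.3] roll -0.003 F [-1.1 -0.1  0.2] M [-0.12  0.06 -0.06] open mm 60.07626394131701 q [-33.  36.  86.  -0.  58. -13.]
```

View pics/w2.png

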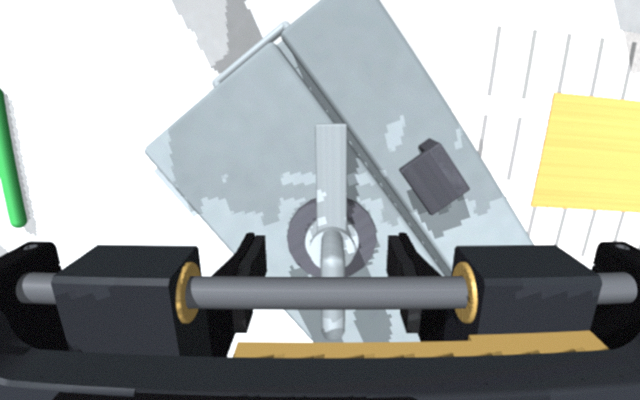

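```bash
python3 -m inch '[[60,0,2,0,0],[40,0,2,0,0],[20,0,2,0,0],[14,0,2,0,0],[10,0,2,0,0],[5,0,2,0,0],[5,0,2,0,0]]'; python3 g.py .5768 -.241 .1433 70.5
```

```text
time_s: 3.75
position: [0.578, -0.2413, 0.1434]
tcp_rot: [[0.337, 0.942, -0.003], [0.942, -0.337, 0.0], [-0.001, -0.003, -1.0]]
force: [0.8, 0.6, -0.0]
opening: 0.23
3.75 [ 0.578  -0.2413  0.1434] yaw x 70.3 shift mm [-0.1 -1.2  0.1] roll -0.003 F [ 0.8  0.6 -0. ] M [-0.12  0.1  -0.03] open mm 20.019061593388155 q [-33.  36.  86.  -0.  59. -13.]
```

Fingers are still closing; let them finish.

```bash
python3 -m inch '[[5,0,0,0,0],[5,0,0,0,0],[5,0,0,0,0],[5,0,0,0,0]]'; python3 g.py .5768 -.241 .1433 70.5
```

```text
time_s: 4.15
position: [0.5775, -0.2411, 0.1433]
tcp_rot: [[0.336, 0.942, -0.004], [0.942, -0.336, 0.001], [-0.001, -0.004, -1.0]]
force: [-1.9, 1.1, 0.9]
opening: 0.111
4.15 [ 0.5775 -0.2411  0.1433] yaw x 70.3 shift mm [-0.1 -0.7 -0. ] roll -0.003 F [-1.9  1.1  0.9] M [-0.04  0.36 -0.01] open mm 9.649767697009189 q [-33.  36.  86.  -0.  59. -13.]
```

```bash
python3 -m inch '[[5,0,0,0,0.05],[5,0,0,0,0.15],[5,0,0,0,0.25],[5,0,0,0,0.35],[5,0,0,0,0.45],[5,0,0,0,0.55],[5,0,0,0,0.65],[5,0,0,0,0.7]]'; python3 g.py .5775 -.241 .1433 -12.7
```

```text
time_s: 4.95
position: [0.5796, -0.2429, 0.1433]
tcp_rot: [[0.865, 0.501, 0.001], [0.501, -0.865, -0.003], [-0.001, 0.003, -1.0]]
force: [3.2, -2.4, -3.7]
opening: 0.11
4.95 [ 0.5796 -0.2429  0.1433] yaw x 30.1 shift mm [-0.9 -2.6 -0. ] roll 0.746 F [ 3.2 -2.4 -3.7] M [-0.43 -0.3   0.1 ] open mm 9.541167480095119 q [-33.  36.  86.  -0.  58.  27.]
```

```bash
python3 -m inch '[[5,0,-1,0,0.1],[5,0,-1,0,0.2],[5,0,-1,0,0.3],[5,0,-1,0,0.4],[5,0,-1,0,0.5],[5,0,-1,0,0.6],[5,0,-1,0,0.7],[5,0,-1,0,0.75]]'; python3 -m inch '[[5,0,0,0,0],[5,0,0,0,0]]' >/dev/null; python3 g.py .5775 -.241 .1433 -12.7
python3 - <<'E'
from h import *
from rig import vision
p,d=vision.capture('wrist')
cv2.imwrite('pics/w3.png',cv2.convertScaleAbs(p[:,:,::-1],alpha=1.5))
E
```

```text
time_s: 5.75
position: [0.5801, -0.2457, 0.1433]
tcp_rot: [[0.974, -0.226, 0.003], [-0.226, -0.974, -0.009], [0.005, 0.008, -1.0]]
force: [-0.3, -8.0, -3.9]
opening: 0.112
5.95 [ 0.5801 -0.2458  0.1433] yaw x -13.0 shift mm [-3.6 -4.1 -0. ] roll -0.006 F [-0.1 -1.1  1. ] M [ 0.12  0.39 -0.04] open mm 9.653435004982686 q [-33.  36.  86.  -0.  58.  70.]
```

View pics/w3.png

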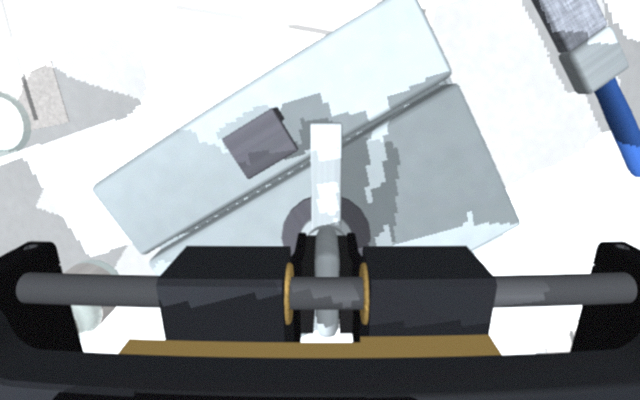

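The tongue (325,125–230) is about 30° past the keeper (260,145), and the bow is still in the fingers. I'll turn it back to square.

```bash
python3 -m inch '[[5,0,0,0,-0.1],[5,0,0,0,-0.2],[5,0,0,0,-0.3],[5,0,0,0,-0.4],[5,0,0,0,-0.5],[5,0,0,0,-0.53],[5,0,0,0,-0.53],[5,0,0,0,-0.53]]'; python3 g.py .5775 -.241 .1433 17.5
python3 - <<'E'
from h import *
from rig import vision
m=vision.camera_model('wrist')
p,d=vision.capture('wrist');np.savez('pics/w4.npz',K=m['intrinsics'],D=m['dist'],T=m['camera_from_world'])
cv2.imwrite('pics/w4.png',cv2.convertScaleAbs(p[:,:,::-1],alpha=1.5))
E
```

```text
time_s: 6.8
position: [0.58, -0.2438, 0.1432]
tcp_rot: [[0.955, 0.298, 0.003], [0.298, -0.955, -0.006], [0.001, 0.007, -1.0]]
force: [0.7, 5.1, 2.6]
opening: 0.111
6.8 [ 0.58   -0.2438  0.1432] yaw x 17.3 shift mm [-1.5 -3.4 -0.1] roll -0.003 F [0.7 5.1 2.6] M [ 1.17  0.17 -0.02] open mm 9.654570887028743 q [-33.  36.  86.  -0.  58.  40.]
```

View pics/w4.png

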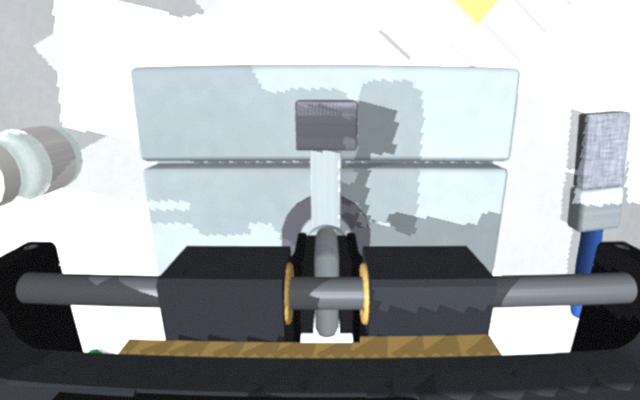

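Square: the tongue (325,150–230) is centred under the keeper (326,125), and the chest edges are level in the picture. I'll let go and retreat straight up.

```bash
python3 -m inch '[[20,0,0,0,0],[40,0,0,0,0],[50,0,0,0,0],[50,0,0,0,0],[50,0,0,0,0],[50,0,0,0,0]]'; python3 -m inch '[[50,0,0,-10,0],[50,0,0,-30,0],[50,0,0,-60,0],[50,0,0,-100,0],[50,0,0,-130,0],[50,0,0,-130,0],[50,0,0,-130,0]]'
python3 - <<'E'
from h import *
from rig import vision
p,d=vision.capture('wrist')
cv2.imwrite('pics/w5.png',cv2.convertScaleAbs(p[:,:,::-1],alpha=1.5))
E
```

```text
time_s: 7.45
position: [0.58, -0.2441, 0.1432]
tcp_rot: [[0.955, 0.297, 0.003], [0.297, -0.955, -0.006], [0.001, 0.007, -1.0]]
force: [0.2, -0.3, -0.9]
opening: 0.54
time_s: 8.15
position: [0.5798, -0.2434, 0.2746]
tcp_rot: [[0.955, 0.297, 0.005], [0.297, -0.955, -0.008], [0.003, 0.009, -1.0]]
force: [0.1, 0.3, -0.6]
opening: 0.575
```

View pics/w5.png

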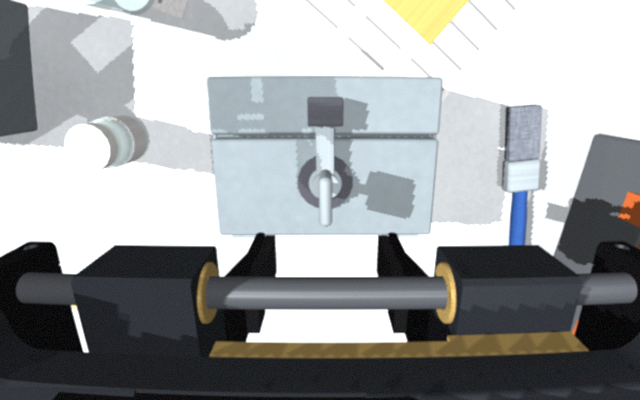

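The tongue and bow (325,125–222) stand square under the keeper (325,110), and the gripper is clear.

```bash
python3 -c "from rig import bot;print(bot.hand_in())"
```

```text
the job is handed in; nothing more can be done
None
```

I rocked the chest key as asked and handed the job in at about 8 s of robot time; the hand-in reports no verdict.

- **Turn:** I gripped the flat bow and turned it about 83° clockwise, from about 0.93 rad to about 30° past the keeper, and held it there for over 0.2 s. I then turned it back to square, let go and raised the hand 13 cm.
- **Final check:** the last wrist picture shows the tongue centred and square under the keeper. The tool was within about 1° of the chest's axis when it let go. The hand is clear of everything, and the force reads about 0.
- **Forces:** the wrist force readings stayed below about 9 N.
- **Cash tin:** the hand never went near its key while low, but I did not re-photograph the ring at the end.
- **Disagreements:** the cameras put the key's axis up to about 6 mm apart. The TCP also drifted up to about 5 mm while turning, with no adverse forces.

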